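# Lock the filter cover of the dust extractor

## Task

The dust extractor on the bench has just had a new filter, but its round filter cover is only dropped into its collar. Push the cover down by its grip bar against the spring until it bottoms, turn it clockwise (seen from above) a quarter turn to its stop, so that its pointed end faces the solid bar mark at the front of the machine, and let it rise into its lock and leave it there. Leave the old filter, the hand plane, the spokeshave and the wooden blank where they are.

Things in the scene. Friction and masses are not known exactly. Their poses are not given: they have to be found in the camera images.
- extractor: grey and black dust extractor, fixed on the bench: housing 300 mm (x) by 400 mm (y), flat deck 190 mm above the bench. Origin on the bench right under the axis of its round filter collar; -x points to the machine's front, z up. The housing spans x -140 to +160 and y -250 to +150 mm. A black carrying handle parallel to x, 46 mm high over the deck, stands 175 mm to the -y side of that axis
- collar (a point): centre of the rim of the grey collar on the deck, 30 mm above the deck, on the extractor's z axis; outside diameter 155 mm. Three grey ledges stand inward (inner radius 58.5 mm) with three gaps between them for the cover's lugs. Under each ledge, clockwise from its gap, runs a rib, then a notch and a stop
- cover: loose black round filter cover, about 0.35 kg: disc 110 mm in diameter, 22 mm thick, three lugs at its foot (132 mm over the lugs). Origin on its axis at its underside: disc top at z = 22 mm, bar top at 52 mm; -x points to the pointed end of its grip bar. At the start its origin is 213 mm above the bench, its yaw about +80 deg relative to the extractor, its lugs in the gaps
- grip_bar (a point): middle of the top face of the cover's grip bar, on the cover's axis, axes as the cover's. The bar stands upright on the disc: 96 mm long (x), 18 mm thick (y), 30 mm high. Pinched or straddled from above, it is how the cover is pushed and turned; fingers can press on the disc beside it, whose top stays above the collar's rim
- filter (a joint): how far the sprung filter under the cover is pushed in, m: 0 = cover up and loose, 0.013 = bottomed, at 10 to 13 N of push. In the gaps the cover cannot turn until about 10 mm down. Kept down it turns clockwise 80 deg to the stop (yaw 0 to the extractor, 3 deg of play, up to 0.6 N m). Let go there, the spring lifts it into the notches: 0.004, origin 209 mm above the bench = locked
- pointer (a point): tip of the pointed end of the grip bar, 53.5 mm from the cover's axis, at half the bar's height
- lock_mark (a point): white solid bar mark, 20 mm long, on the deck just outside the collar, 103 mm in front (-x) of the collar's axis: the pointed end faces it when the cover is locked
- open_mark (a point): white ring mark on the deck just outside the collar, 104 mm from its axis, mostly to its -y side: the pointed end faces it at the start
- old_filter: loose used filter cartridge standing on the bench, pleated cylinder 110 mm diameter, 120 mm high; origin at the centre of its underside
- plane: loose bench plane for wood, standing on the bench, steel, 245 mm long (x) by 64 mm wide, 125 mm high; origin at the centre of its sole
- spokeshave: loose metal spokeshave lying on the bench, 250 mm long (y), 24 mm high; origin at the centre of its underside
- blank: loose planed wooden blank lying on the bench, 320 mm (x) by 50 by 28 mm; origin at the centre of its underside
Mind the look-alikes: they are no part of the job. What is meant by the cover is not blue, and is the smaller of those in its own colour.

How it is judged:
On the way, in this order (a step that is already met when the one before it is completed fails the run):
1. the cover is pushed down by at least 9 mm (z of cover in the frame of extractor below 0.204 m).
2. the cover is turned to its stop, within 0.12 rad of the locked direction (angle between the x axis of cover and the x axis of extractor, either way round below 0.12 rad), for 0.1 s.
At the end, for the whole second after the job is handed in: the cover is locked: its x axis within 0.12 rad of the extractor's, its pointed end facing the solid mark (tip within 60 mm of it in plan), centred in the collar within 6 mm, level within 0.06 rad, risen into the notch (origin 206.5 to 210.5 mm above the bench) and at rest (angle between the x axis of cover and the x axis of extractor, either way round below 0.12 rad and horizontal distance between pointer and lock_mark below 0.06 m and horizontal distance between cover and extractor below 0.006 m and z of cover in the frame of extractor between 0.2065 and 0.2105 m and angle between cover's own z axis and vertical below 0.06 rad and linear speed of cover below 0.02 m/s and angular speed of cover below 0.1 rad/s); the robot touches nothing.
It fails at once if the old filter is moved by more than 20 mm (distance of old_filter from where it was at the start of the episode above 0.02 m).
It fails at once if the hand plane is moved by more than 20 mm (distance of plane from where it was at the start of the episode above 0.02 m).
It fails at once if the spokeshave is moved by more than 20 mm (distance of spokeshave from where it was at the start of the episode above 0.02 m).
It fails at once if the wooden blank is moved by more than 20 mm (distance of blank from where it was at the start of the episode above 0.02 m).
It also fails if it takes over 35 s, if anything falls off the work surface, if the arm or the gripper's body presses on something with over 40 N, if the wrist force passes 120 N, or if a joint passes its speed limit or range.

## Robot

A 6-joint arm with a two-finger parallel gripper is mounted at the origin on the work surface. World frame = base frame: x ahead of the robot, y to its left, z up, the work surface at z = 0. Lengths are in m, angles in rad, forces in N, time in s.
With the tool pointing down it reaches from about 0.325 to 0.925 m from the base axis. Payload 3.1 kg.
Tool frame: the origin (TCP) lies where the fingers leave the gripper's body, on its centre line; the fingertips stand 73 mm ahead of it and the grasp point (between the pads) lies 54 mm ahead of it; z points along the fingers, x is the direction in which the jaws open and shut, and the axes are right-handed (so a half turn about z gives the same grasp; the last joint's range is limited). The gripper opens to 85 mm and grips with 20 to 120 N. Pads are 22 mm wide; open, the fingers measure 114 mm over their backs; the gripper's body (76 mm by 85 mm) begins 54 mm behind the grasp point. The pads swing forward as they close: fully open they stand 13 mm farther back than shut.
Start: joints at [-1.307, 0.217, 1.613, -0, 1.311, -0.112], TCP at [0.229, -0.581, 0.304] pointing down, gripper open.
Joint ranges: [-2.75, 2.75], [-0.78, 2.1], [0.31, 2.55], [-1.13, 4.27], [0.13, 2.63], [-2.58, 2.58]. Speed limits (rad/s): [2.79, 2.79, 3.14, 3.14, 3.14, 3.14].

## Interface

Orientations are given as a unit quaternion [w, x, y, z].
In Python, from bench import bot gives the robot as it stands. The module is installed in compiled form; this text tells all that it offers.
- The arm moves only by the tool servo_tool, never from a script. Its argument "deltas" is a list that holds one entry, the list of rows, each a list of 7 numbers: the shift along the tool's x, y, z in cm, then the turn, a rotation vector about the tool's x, y, z in degrees, then the opening, from -1 (shut) to 1 (fully open). In form: [[[x, y, z, rx, ry, rz, claw], ...]]. A call has 1 to 5 rows; each row is the pose to reach, as a shift and turn from the pose commanded when the call began, along the tool's axes at that moment; what a row does not reach only later rows make up. A row lasts 1/12 s, in which the tool goes at most 41.7 mm and 7.16 degrees, less where a joint would pass 70% of its speed; a pose out of reach is approached as far as the arm can. A call with a gripper value outside its range is refused whole. The fingers move at their own pace and stop on an object; "force" is the grip in N (left out, the last holds). Time passes only in rows, so rows that repeat a pose let the fingers close. It gives the time, the measured TCP pose, the force and the opening at its end, in the units of the state.
- bot.get_state(): the state, without advancing time (a new reading comes with each control period).
- bot.read_camera(name): name is "side" or "top" or "wrist"; returns a dict with "pixels" (420x560x3 uint8, blue, green, red), "camera_matrix" (3x3 intrinsics, pixels), "eye" and "orientation" of the camera in the world. Camera axes: x right, y down, z forward; pixel columns grow to the right and rows downward; lengths in m; the calibration is good to about 2 mm. The wrist camera is an equidistant fisheye: a pixel r from the principal point sees the ray r / f radians off the axis. A picture is of the moment at which its call begins. There is no depth.
- bot.hand_in(): hands the job in, once; it reports no verdict.
The state is a dict: "time": time; "joint_pos": joint angles; "dq": joint speeds; "joint_torque": joint torques, N m; "tcp_pos": TCP position; "eef_rot": TCP orientation; "contact_force": force on the tool from outside, world axes, zero at the start; "torque": the same for the moment, N m; "finger_gap": finger opening in m.
Only numpy, scipy, OpenCV 4.12 (cv2) and the standard library are available. Lean on these libraries where they do the work, as an engineer would, in place of code of your own. Each camera call takes 0.05 s, during which the arm holds its last target.

## Working session

There is one attempt and no reset: what is moved stays moved. The work goes in short steps, Python scripts to look and compute and a tool call to move; the robot and the scene stay as the last step left them, time stands still between calls to the robot, and variables do not carry over. Pictures are saved under pics/ and viewed, and the job is handed in when it is done.

Besides the shell and the picture viewer there is one more tool, called after ">>>" in YAML: its name, and indented under it one key for each argument. servo_tool: Moves the arm, as the interface text tells. Its arguments: {"type":"object","properties":{"deltas":{"type":"array","items":{"type":"array","items":{"type":"array","items":{"type":"number"}}}},"force":{"type":"number"}},"required":["deltas"]}

```bash
mkdir -p pics; python3 - <<'E'
from bench import bot
import cv2,pickle
for n in ("side","top","wrist"):
    r=bot.read_camera(n); cv2.imwrite(f"pics/{n}0.png",r["pixels"]); pickle.dump(r,open(f"{n}0.pkl","wb"))
    print(n,r["camera_matrix"],r["eye"],r["orientation"])
print(bot.get_state())
E
```

```text
side [[488.3966868   0.        289.1770821]
 [  0.        488.3966868 213.4890853]
 [  0.          0.          1.       ]] [0.44031019 1.04004049 1.27958106] [ 0.02145953 -0.04593758  0.92889105 -0.36686597]
top [[503.60423939   0.         279.70044818]
 [  0.         503.60423939 213.43256553]
 [  0.           0.           1.        ]] [0.31540146 0.01793895 1.80282277] [ 0.04561958 -0.69506512  0.71635488 -0.04048493]
wrist [[325.1922621    0.         279.4384607 ]
 [  0.         325.1922621  210.78802086]
 [  0.           0.           1.        ]] [ 0.29818706 -0.55423125  0.37246165] [ 0.12314131  0.81792046 -0.55564032 -0.0842981 ]
{'time': 0.15, 'joint_pos': array([-1.30722422e+00,  2.17620960e-01,  1.61460947e+00, -3.29540772e-07,
        1.31128301e+00, -1.12208307e-01]), 'dq': array([-0.00091129, -0.00232064, -0.00515223,  0.00209045, -0.00022616,
       -0.000896  ]), 'joint_torque': array([-6.13734246e-04, -3.97454488e+01, -3.04414523e+01, -8.96004508e-05,
        5.89826581e-03,  6.00469008e-08]), 'tcp_pos': array([ 0.22925868, -0.58089612,  0.30282029]), 'eef_rot': array([-6.25688469e-04,  8.26739807e-01, -5.62583655e-01, -7.28605992e-04]), 'contact_force': array([-0.7987643 , -0.3175959 ,  0.36556579]), 'torque': array([ 0.05808824, -0.0119631 ,  0.00223823]), 'finger_gap': 0.08546000210603372}
```

View pics/side0.png

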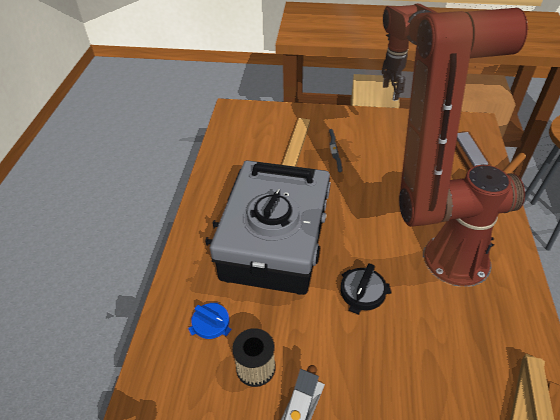

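View pics/top0.png

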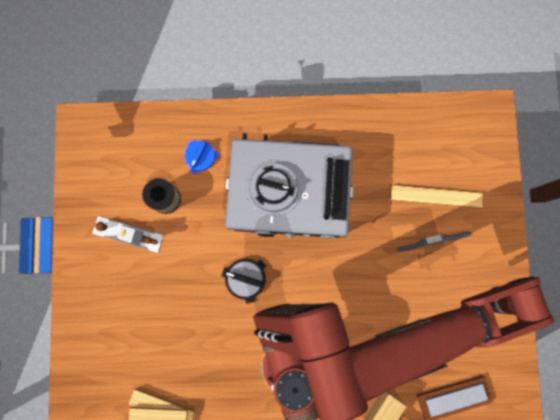

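View pics/wrist0.png

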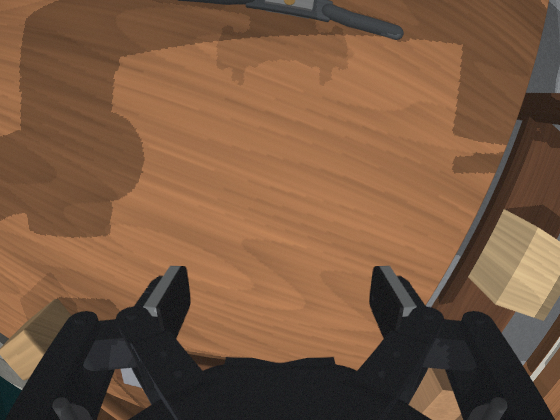

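The top view shows the extractor with its collar near pixel (273,186), the bar mark near (271,219), the ring mark at (305,196), and the handle on the right at about (337,188). Next I'll zoom in and measure.

```bash
cat > h.py <<'E'
import numpy as np,pickle,cv2
from scipy.spatial.transform import Rotation as R
def rot(q): return R.from_quat([q[1],q[2],q[3],q[0]])
def ray(r,u,v,z,fish=False):
    K=r["camera_matrix"]; x=(u-K[0,2])/K[0,0]; y=(v-K[1,2])/K[1,1]
    if fish:
        t=np.hypot(x,y); d=np.array([np.sin(t)*x/t,np.sin(t)*y/t,np.cos(t)])
    else: d=np.array([x,y,1])
    d=rot(r["orientation"]).apply(d); e=np.array(r["eye"]); return e+d*(z-e[2])/d[2]
E
python3 - <<'E'
from h import *
a=pickle.load(open("top0.pkl","rb"));b=pickle.load(open("side0.pkl","rb"))
cv2.imwrite("pics/topz.png",cv2.resize(a["pixels"][130:245,220:360],None,fx=5,fy=5,interpolation=cv2.INTER_CUBIC))
cv2.imwrite("pics/sidez.png",cv2.resize(b["pixels"][150:300,200:340],None,fx=4,fy=4,interpolation=cv2.INTER_CUBIC))
for u,v in((273,186),(271,219),(305,196)): print(ray(a,u,v,.19))
E
```

```text
[0.60346547 0.04583574 0.19      ]
[0.49584737 0.05529844 0.19      ]
[ 0.56739339 -0.05685269  0.19      ]
```

View pics/topz.png

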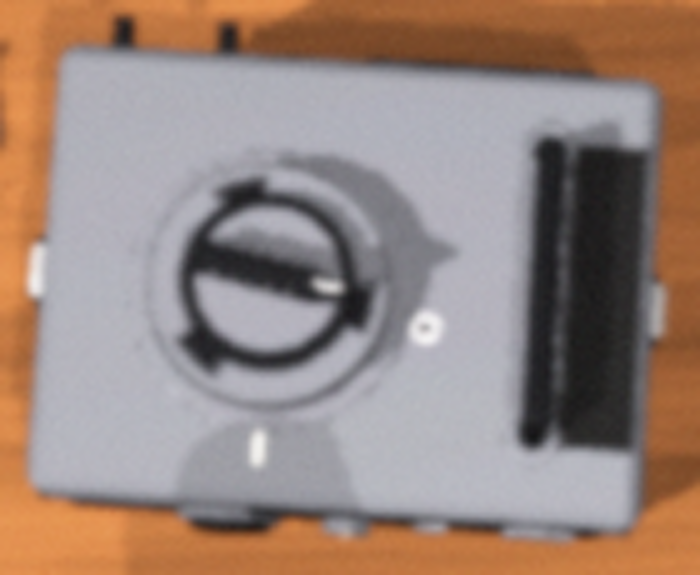

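View pics/sidez.png

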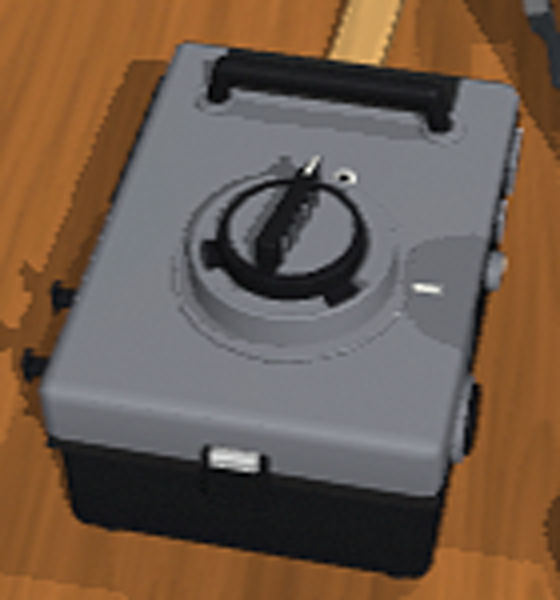

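```bash
python3 - <<'E'
from h import *
a=pickle.load(open("top0.pkl","rb"));b=pickle.load(open("side0.pkl","rb"))
pts={}
for n,r,rois in (("top",a,[(225,265,210,225),(300,312,188,202)]),("side",b,[(300,312,218,226),(282,290,190,197)])):
    out=[]
    rois={"top":[(264,279,212,226),(298,312,188,203)],"side":[(300,315,216,228),(281,291,189,198)]}[n]
    for (u0,u1,v0,v1) in rois:
        p=r["pixels"][v0:v1,u0:u1].astype(float).min(2); bg=np.median(p); w=np.clip(p-bg-25,0,None)
        V,U=np.mgrid[v0:v1,u0:u1]; u,v=(U*w).sum()/w.sum(),(V*w).sum()/w.sum()
        # ring: sum fine
        P=ray(r,u,v,.19); out.append(P); print(n,u,v,P.round(4),bg,w.max())
    L,O=out[0][:2],out[1][:2]
    # extractor frame: lock=(-.103,0), open=.104*(-cos80,-sin80) 
    A=np.array([-.103,0]);B=.104*np.array([-np.cos(np.radians(80)),-np.sin(np.radians(80))])
    d=O-L;e=B-A; yaw=np.arctan2(d[1],d[0])-np.arctan2(e[1],e[0])
    c,s=np.cos(yaw),np.sin(yaw);Rm=np.array([[c,-s],[s,c]]); C=((L-Rm@A)+(O-Rm@B))/2
    print("yaw",np.degrees(yaw),"C",C,np.linalg.norm(d),np.linalg.norm(e))
# deck corners/edges from top: zoom coordinates
f=lambda x,y: ray(a,220+x/5-.4,130+y/5-.4,.185)
for p,q in (((60,490),(590,524)),((90,50),(640,85))):
    d=f(*q)-f(*p); print("edge yaw (along -y)",np.degrees(np.arctan2(d[1],d[0]))+90)
for p,q in (((655,110),(632,500)),((62,80),(35,460))):
    d=f(*q)-f(*p); print("edge yaw (-x)",np.degrees(np.arctan2(-d[1],-d[0])))
# collar circle centre rough at rim, lid
print(ray(a,220+268/5-.4,130+278/5-.4,.22), "disc",ray(a,220+268/5-.4,130+281/5-.4,.235))
E
```

```text
top 271.05571428571426 219.2242857142857 [0.4951 0.0551 0.19  ] 159.0 52.0
top 305.13553719008263 195.44297520661158 [ 0.5692 -0.0574  0.19  ] 179.0 36.0
yaw -6.301358835324804 C [0.59794426 0.04314822] 0.13470127059991555 0.13305924034678568
side 306.0267131242741 221.5795586527294 [0.4963 0.0539 0.19  ] 108.0 101.0
side 287.1167664670659 193.62874251497007 [ 0.5654 -0.0598  0.19  ] 124.0 89.0
yaw -8.390568333030068 C [0.59820112 0.03887074] 0.13308488563306917 0.13305924034678568
edge yaw (along -y) -5.4243875668639845
edge yaw (along -y) -5.568042324751431
edge yaw (-x) -5.967096878295712
edge yaw (-x) -5.01180851245504
[0.60067359 0.04460686 0.22      ] disc [0.59604871 0.04440803 0.235     ]
```

```bash
cat >> h.py <<'E'
def plan(s,pos,yaw):
    """delta in tool frame cm/deg from state s to TCP pos with tool down, tool-x yaw deg"""
    Rc=rot(s["eef_rot"]); y=np.radians(yaw)
    X=np.array([np.cos(y),np.sin(y),0]);Z=np.array([0,0,-1.]);T=R.from_matrix(np.c_[X,np.cross(Z,X),Z])
    x=Rc.as_matrix()[:,0]
    print("now",np.round(s["tcp_pos"],4),"yaw",np.degrees(np.arctan2(x[1],x[0])).round(2),"t",s["time"],"F",np.round(s["contact_force"],1),"gap",s["finger_gap"])
    print("delta",(Rc.inv().apply(np.array(pos)-s["tcp_pos"])*100).round(2),(Rc.inv()*T).as_rotvec(degrees=True).round(2))
E
python3 - <<'E'
from h import *
from bench import bot
s=bot.get_state(); plan(s,[.598,.044,.42],-15.5)
E
```

```text
now [ 0.2293 -0.5809  0.3028] yaw -68.47 t 0.15 F [-0.8 -0.3  0.4] gap 0.08546000210603372
delta [-44.62 -57.24 -11.62] [ -0.06   0.1  -52.97]
```

>>> servo_tool:
  deltas:
    - [[-2,-2,-3,0,0,-5,1],[-4,-5,-6,0,0,-10,1],[-6,-8,-9,0,0,-15,1],[-8.5,-11,-10.5,0,0,-20,1],[-11,-14,-11.6,0,0,-25,1]]

```text
time: 0.57
tcp_pos: [0.3158, -0.4347, 0.4197]
eef_rot: [0.001, 0.929, -0.369, 0.001]
contact_force: [0.6, -0.5, -0.1]
finger_gap: 0.0854
```

```bash
python3 - <<'E'
from h import *
from bench import bot
s=bot.get_state(); plan(s,[.598,.044,.42],-15.5)
E
```

```text
now [ 0.3158 -0.4347  0.4197] yaw -43.3 t 0.5667 F [ 0.6 -0.5 -0.1] gap 0.08538706704517683
delta [-12.28 -54.19  -0.13] [  0.1   -0.17 -27.8 ]
```

>>> servo_tool:
  deltas:
    - [[-0.8,-3.6,0,0,0,-5,1],[-1.6,-7.2,0,0,0,-10,1],[-2.4,-10.8,0,0,0,-15,1],[-3.3,-14.5,0,0,0,-20,1],[-4.1,-18,0,0,0,-25,1]]

```text
time: 0.98
tcp_pos: [0.4097, -0.2743, 0.417]
eef_rot: [-0.0, 0.987, -0.158, -0.0]
contact_force: [0.3, -0.2, 0.2]
finger_gap: 0.0858
```

```bash
python3 - <<'E'
from h import *
from bench import bot
s=bot.get_state(); plan(s,[.598,.044,.42],-15.5)
E
```

```text
now [ 0.4097 -0.2743  0.417 ] yaw -18.22 t 0.9833 F [ 0.3 -0.2  0.2] gap 0.08577149352067778
delta [  7.94 -36.12  -0.29] [-0.02  0.   -2.72]
```

>>> servo_tool:
  deltas:
    - [[0.8,-3.6,0,0,0,-1,1],[1.6,-7.2,0,0,0,-2,1],[2.4,-10.8,0,0,0,-2.7,1],[3.2,-14.4,0,0,0,-2.7,1],[4,-18,-0.3,0,0,-2.7,1]]

```text
time: 1.4
tcp_pos: [0.5044, -0.1163, 0.4193]
eef_rot: [-0.0, 0.991, -0.137, -0.001]
contact_force: [0.4, -1.3, -0.1]
finger_gap: 0.0855
```

```bash
python3 - <<'E'
from h import *
from bench import bot
s=bot.get_state(); plan(s,[.598,.044,.42],-15.5)
E
```

```text
now [ 0.5044 -0.1163  0.4193] yaw -15.76 t 1.4 F [ 0.4 -1.3 -0.1] gap 0.08552744155091396
delta [  4.66 -17.97  -0.07] [-0.    0.08 -0.26]
```

>>> servo_tool:
  deltas:
    - [[1,-3.6,0,0,0,0,1],[1.9,-7.2,0,0,0,0,1],[2.8,-10.8,0,0,0,0,1],[3.8,-14.4,0,0,0,0,1],[4.6,-17.6,0,0,0,0,1]]

```text
time: 1.82
tcp_pos: [0.5969, 0.0409, 0.4197]
eef_rot: [-0.0, 0.991, -0.137, -0.0]
contact_force: [-0.3, -0.9, -0.3]
finger_gap: 0.0857
```

>>> servo_tool:
  deltas:
    - [[0,0,0,0,0,0,1],[0,0,0,0,0,0,1]]

```text
time: 1.98
tcp_pos: [0.5964, 0.0401, 0.4192]
eef_rot: [0.0, 0.991, -0.136, -0.001]
contact_force: [0.0, -0.7, 0.3]
finger_gap: 0.0858
```

```bash
python3 - <<'E'
from h import *
from bench import bot
s=bot.get_state(); plan(s,[.598,.044,.42],-15.5)
for n in("wrist","side","top"):
    r=bot.read_camera(n); pickle.dump(r,open(n+"1.pkl","wb")); cv2.imwrite(f"pics/{n}1.png",r["pixels"])
E
```

```text
now [0.5964 0.0401 0.4192] yaw -15.59 t 1.9833 F [ 0.  -0.7  0.3] gap 0.08579514082437126
delta [ 0.05 -0.42 -0.08] [ 0.04  0.1  -0.09]
```

View pics/wrist1.png

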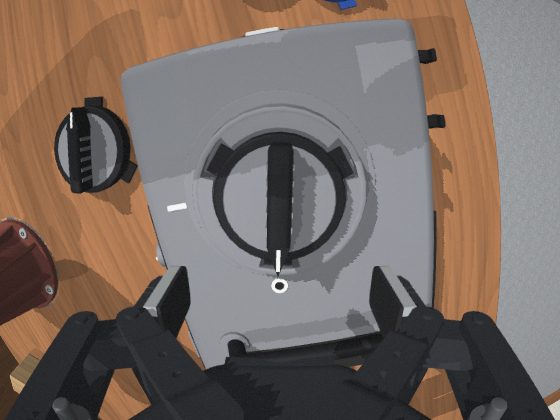

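The wrist view shows the cover centred and its bar upright: blunt end at (280,145), white tip at (278,250–270). The ring mark is at (280,286) and the bar mark at (177,208). The other black cover, on the bench at left, is the look-alike.

```bash
python3 - <<'E'
from h import *
r=pickle.load(open("wrist1.pkl","rb"))
cv2.imwrite("pics/w1z.png",cv2.resize(r["pixels"][120:300,150:380],None,fx=3.3,fy=3.3,interpolation=cv2.INTER_CUBIC))
L=ray(r,177,208,.19,1);O=ray(r,280,286,.19,1); print(L,O)
print("bar far",ray(r,280,144,.265,1),"near",ray(r,278,250,.265,1))
# disc outline: black ring left/right/top/bottom at z .235
p=[(212,196),(346,192)]
for q in p: print(ray(r,*q,.235,1))
d=L-O
for yaw in(-5.5,-6.5,-7.5):
    y=np.radians(yaw); print(yaw,L[:2]+.103*np.array([np.cos(y),np.sin(y)]),O[:2]-.104*np.array([-np.cos(y+1.396),-np.sin(y+1.396)]))
E
```

```text
[0.49313726 0.05229407 0.19      ] [ 0.56873687 -0.05810536  0.19      ]
bar far [0.60996741 0.0909694  0.265     ] near [0.58743983 0.01526826 0.265     ]
[0.54440781 0.0627546  0.235     ]
[0.65080511 0.03676204 0.235     ]
-5.5 [0.59566307 0.04242196] [0.59655605 0.04210488]
-6.5 [0.59547516 0.04063414] [0.59830073 0.04160411]
-7.5 [0.59525608 0.03884987] [0.60003639 0.04107296]
```

View pics/w1z.png

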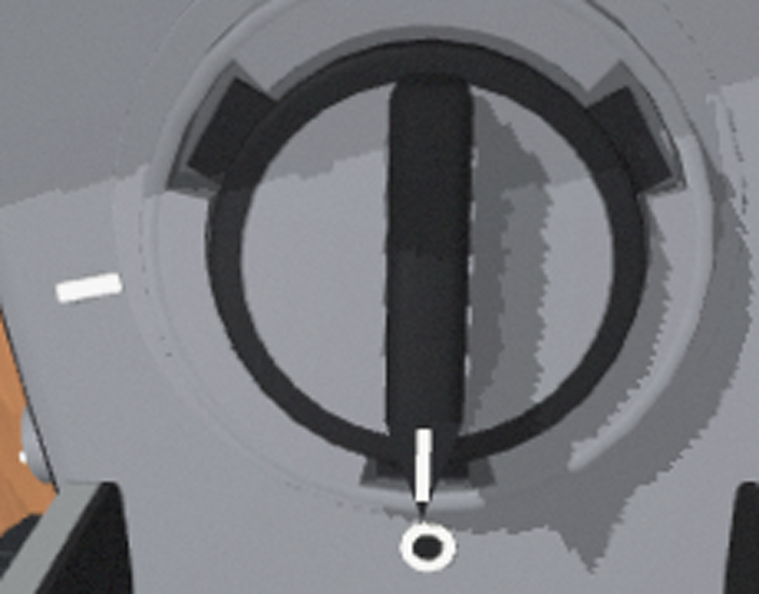

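>>> servo_tool:
  deltas:
    - [[0,-0.2,2.5,0,0,0,1],[0,-0.2,5,0,0,0,1],[0,-0.2,7.5,0,0,0,1],[0,-0.2,9.5,0,0,0,1],[0,-0.2,10.8,0,0,0,1]]

```text
time: 2.55
tcp_pos: [0.5952, 0.039, 0.3095]
eef_rot: [0.0, 0.99, -0.138, -0.002]
contact_force: [-0.6, -0.2, -0.7]
finger_gap: 0.0849
```

>>> servo_tool:
  deltas:
    - [[0,0,0,0,0,0,1],[0,0,0,0,0,0,0],[0,0,0,0,0,0,-0.5],[0,0,0,0,0,0,-1],[0,0,0,0,0,0,-1]]
  force: 60

```text
time: 2.97
tcp_pos: [0.5977, 0.0404, 0.3143]
eef_rot: [-0.0, 0.991, -0.137, 0.002]
contact_force: [-0.4, -0.2, 0.5]
finger_gap: 0.0384
```

>>> servo_tool:
  deltas:
    - [[0,0,0,0,0,0,-1],[0,0,0,0,0,0,-1],[0,0,0,0,0,0,-1],[0,0,0,0,0,0,-1],[0,0,0,0,0,0,-1]]
  force: 90

```text
time: 3.38
tcp_pos: [0.5973, 0.0406, 0.3135]
eef_rot: [-0.0, 0.991, -0.137, 0.001]
contact_force: [-1.5, -1.3, 4.1]
finger_gap: 0.0164
```

```bash
python3 - <<'E'
from h import *
from bench import bot
s=bot.get_state(); plan(s,[.597,.042,.297],-15.5); print(s["torque"])
for n in("wrist","side"):
    r=bot.read_camera(n); pickle.dump(r,open(n+"2.pkl","wb")); 
    p=r["pixels"] if n=="wrist" else cv2.resize(r["pixels"][120:300,180:360],None,fx=3.3,fy=3.3)
    cv2.imwrite(f"pics/{n}2.png",p)
E
```

```text
now [0.5973 0.0406 0.3135] yaw -15.76 t 3.3833 F [-1.5 -1.3  4.1] gap 0.016357772229651433
delta [-0.07 -0.13  1.65] [-0.02 -0.1  -0.26]
[-0.00503048  0.18838952  0.06513814]
```

View pics/wrist2.png

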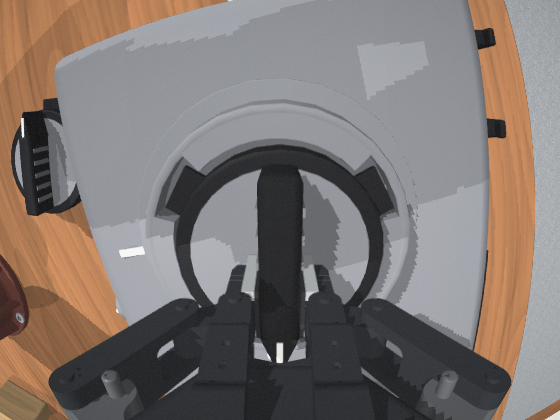

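View pics/side2.png

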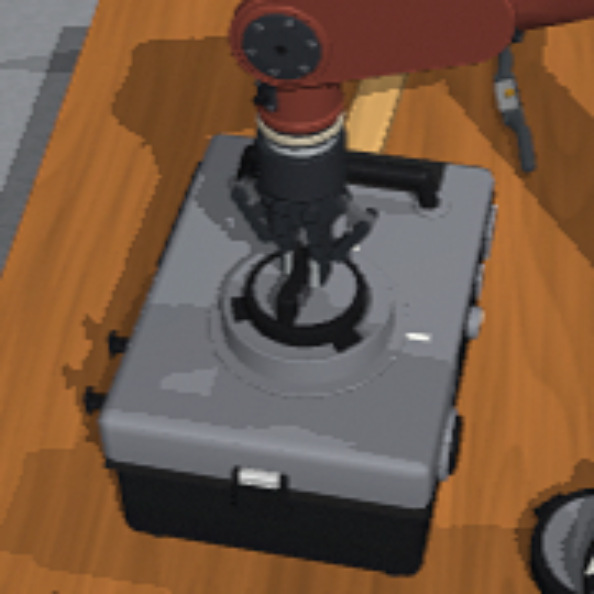

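The bar is pinched (gap 16 mm, pads on both sides near (280,275)). Next is the push down.

>>> servo_tool:
  deltas:
    - [[0,0,0.4,0,0,0,-1],[0,0,0.8,0,0,0,-1],[0,0,1.1,0,0,0,-1],[0,0,1.3,0,0,0,-1],[0,0,1.3,0,0,0,-1]]

```text
time: 3.9
tcp_pos: [0.5973, 0.0406, 0.3016]
eef_rot: [-0.0, 0.991, -0.137, 0.001]
contact_force: [-3.6, -0.3, 11.5]
finger_gap: 0.0163
```

```bash
python3 - <<'E'
from h import *
from bench import bot
s=bot.get_state(); plan(s,[.597,.042,.297],-15.5); print(s["torque"])
r=bot.read_camera("side"); cv2.imwrite("pics/side3.png",cv2.resize(r["pixels"][120:300,180:360],None,fx=3.3,fy=3.3))
E
```

```text
now [0.5973 0.0406 0.3016] yaw -15.76 t 3.9 F [-3.6 -0.3 11.5] gap 0.01633095715746914
delta [-0.07 -0.13  0.46] [-0.03 -0.11 -0.26]
[0.05540935 0.66229213 0.07644423]
```

View pics/side3.png

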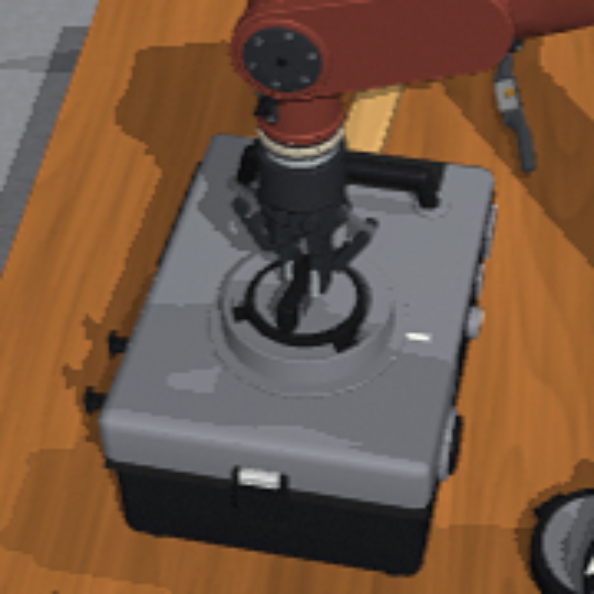

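The cover went down 12 mm with the tool. I'll press a little further so it bottoms.

>>> servo_tool:
  deltas:
    - [[0,0,0.15,0,0,0,-1],[0,0,0.25,0,0,0,-1],[0,0,0.25,0,0,0,-1]]

```text
time: 4.2
tcp_pos: [0.5973, 0.0406, 0.3004]
eef_rot: [-0.0, 0.991, -0.137, 0.001]
contact_force: [-4.6, -0.3, 13.2]
finger_gap: 0.016
```

>>> servo_tool:
  deltas:
    - [[0,0,0.15,0,0,4,-1],[0,0,0.15,0,0,8,-1],[0,0,0.15,0,0,13,-1],[0,0,0.15,0,0,18,-1],[0,0,0.15,0,0,23,-1]]

```text
time: 4.62
tcp_pos: [0.5979, 0.0418, 0.3004]
eef_rot: [-0.002, 0.943, -0.332, 0.002]
contact_force: [-5.9, 4.4, 17.6]
finger_gap: 0.0163
```

```bash
python3 - <<'E'
from h import *
from bench import bot
s=bot.get_state(); plan(s,[.597,.042,.297],-95.5); print(s["torque"])
r=bot.read_camera("side"); cv2.imwrite("pics/side4.png",cv2.resize(r["pixels"][120:300,180:360],None,fx=3.3,fy=3.3))
r=bot.read_camera("wrist"); cv2.imwrite("pics/wrist4.png",r["pixels"])
E
```

```text
now [0.5979 0.0418 0.3004] yaw -38.83 t 4.6167 F [-5.9  4.4 17.6] gap 0.016320411909257284
delta [-0.08  0.04  0.34] [-2.800e-01  2.000e-02  5.667e+01]
[0.71913338 1.07200982 0.77073642]
```

View pics/wrist4.png

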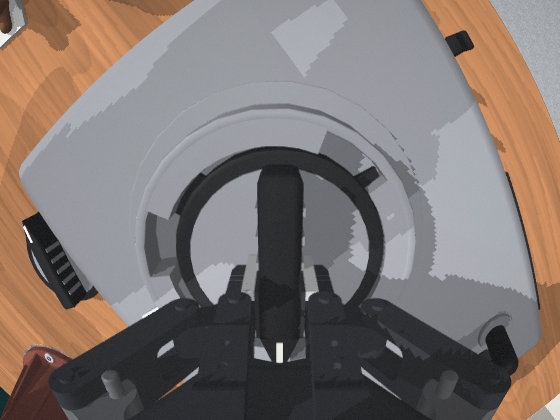

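The cover turns with the gripper. It still stands vertical in the wrist view, and the lugs have left the gaps (an empty gap shows at (160,240)). I'll keep turning.

>>> servo_tool:
  deltas:
    - [[0,0,0,0,0,5,-1],[0,0,0,0,0,10,-1],[0,0,0,0,0,15,-1],[0,0,0,0,0,20,-1],[0,0,0,0,0,25,-1]]

```text
time: 5.13
tcp_pos: [0.5969, 0.0435, 0.3004]
eef_rot: [-0.003, 0.849, -0.528, -0.001]
contact_force: [-8.9, 7.8, 19.1]
finger_gap: 0.0163
```

>>> servo_tool:
  deltas:
    - [[0,0,0,0,0,5,-1],[0,0,0,0,0,10,-1],[0,0,0,0,0,15,-1],[0,0,0,0,0,20,-1],[0,0,0,0,0,25,-1]]

```text
time: 5.55
tcp_pos: [0.5965, 0.045, 0.3004]
eef_rot: [-0.003, 0.715, -0.699, -0.003]
contact_force: [-9.5, 11.7, 19.8]
finger_gap: 0.0165
```

```bash
python3 - <<'E'
from h import *
from bench import bot
s=bot.get_state(); plan(s,[.597,.042,.297],-95.5); print(s["torque"])
r=bot.read_camera("wrist"); cv2.imwrite("pics/wrist5.png",r["pixels"])
E
```

```text
now [0.5965 0.045  0.3004] yaw -88.68 t 5.55 F [-9.5 11.7 19.8] gap 0.016547453532925794
delta [ 0.3  -0.04  0.34] [-0.01  0.49  6.82]
[1.83083236 1.62181542 1.30438485]
```

View pics/wrist5.png

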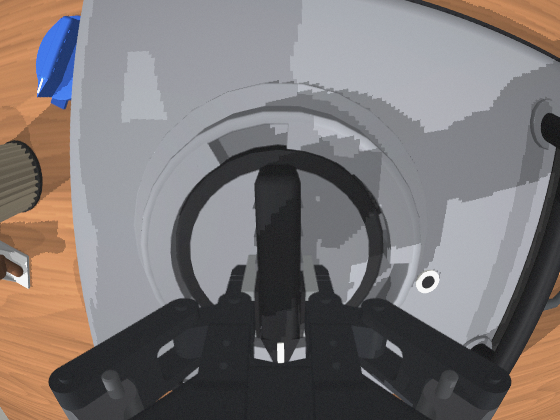

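The bar follows the gripper and the ring mark is now at (428,282). I'll take it on to the stop.

>>> servo_tool:
  deltas:
    - [[0,0,0,0,0,3,-1],[0,0,0,0,0,6,-1],[0,0,0,0,0,9,-1],[0,0,0,0,0,11,-1],[0,0,0,0,0,11,-1]]

```text
time: 6.02
tcp_pos: [0.5963, 0.046, 0.3005]
eef_rot: [0.003, -0.648, 0.762, 0.004]
contact_force: [-10.1, 12.5, 19.8]
finger_gap: 0.0165
```

```bash
python3 - <<'E'
from h import *
from bench import bot
s=bot.get_state(); plan(s,[.597,.042,.297],-95.5); print(s["torque"])
r=bot.read_camera("wrist"); cv2.imwrite("pics/wrist6.png",r["pixels"])
E
```

```text
now [0.5963 0.046  0.3005] yaw -99.2 t 6.0167 F [-10.1  12.5  19.8] gap 0.016530084152838707
delta [ 0.38 -0.14  0.34] [ 0.08  0.53 -3.7 ]
[2.09848105 1.72488378 2.48441925]
```

View pics/wrist6.png

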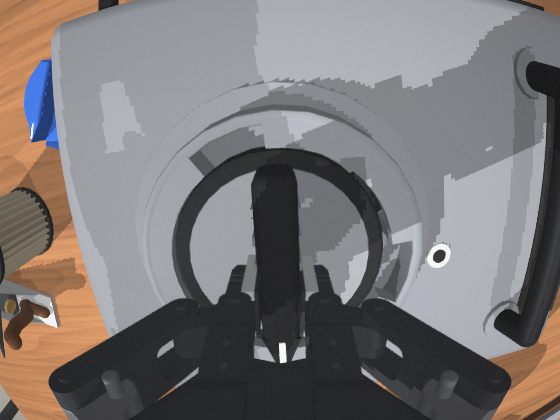

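Torque jumped from 1.3 to 2.5 N m and the bar lags slightly in the pads, so it's at the stop. I'll ease the twist and let the cover rise.

>>> servo_tool:
  deltas:
    - [[0,0,0,0,0,-1,-1],[0,0,-0.3,0,0,-2,-1],[0,0,-0.6,0,0,-2,-1],[0,0,-0.9,0,0,-2,-1],[0,0,-1.1,0,0,-2,-1]]

```text
time: 6.48
tcp_pos: [0.5957, 0.0455, 0.3057]
eef_rot: [0.002, -0.66, 0.752, 0.005]
contact_force: [-1.7, 12.6, 1.3]
finger_gap: 0.0159
```

```bash
python3 - <<'E'
from h import *
from bench import bot
s=bot.get_state(); plan(s,[.597,.042,.297],-95.5); print(s["torque"])
E
```

```text
now [0.5957 0.0455 0.3057] yaw -97.45 t 6.4833 F [-1.7 12.6  1.3] gap 0.015906971337093692
delta [ 0.34 -0.18  0.86] [ 0.23  0.53 -1.94]
[1.81977015 0.41561947 1.08641811]
```

>>> servo_tool:
  deltas:
    - [[0,0,-0.2,0,0,0,-1],[0,0,-0.2,0,0,0,-0.5],[0,0,-0.2,0,0,0,0],[0,0,-0.2,0,0,0,0.5],[0,0,-0.2,0,0,0,0.5]]

```text
time: 6.9
tcp_pos: [0.5967, 0.0402, 0.3076]
eef_rot: [-0.0, -0.658, 0.753, -0.0]
contact_force: [0.3, 0.3, -1.4]
finger_gap: 0.0571
```

>>> servo_tool:
  deltas:
    - [[0,0,0,0,0,0,1],[0,0,-1,0,0,0,1],[0,0,-3,0,0,0,1],[0,0,-6,0,0,0,1],[0,0,-9.5,0,0,0,1]]

```text
time: 7.32
tcp_pos: [0.5959, 0.0402, 0.4025]
eef_rot: [-0.002, -0.657, 0.754, 0.001]
contact_force: [0.2, -0.6, 0.4]
finger_gap: 0.0854
```

>>> servo_tool:
  deltas:
    - [[0,0,-0.5,0,0,0,1],[0,0,-1,0,0,0,1]]

```text
time: 7.48
tcp_pos: [0.598, 0.0401, 0.4176]
eef_rot: [0.003, -0.657, 0.754, -0.003]
contact_force: [-0.7, 0.3, -0.9]
finger_gap: 0.0858
```

```bash
python3 - <<'E'
from h import *
from bench import bot
s=bot.get_state(); plan(s,[.597,.044,.42],-95.5); print(s["torque"])
for n in("wrist","side","top"):
    r=bot.read_camera(n); pickle.dump(r,open(n+"7.pkl","wb")); cv2.imwrite(f"pics/{n}7.png",r["pixels"] if n=="wrist" else cv2.resize(r["pixels"][120:300,180:360],None,fx=3.3,fy=3.3))
E
```

```text
now [0.598  0.0401 0.4176] yaw -97.8 t 7.4833 F [-0.7  0.3 -0.9] gap 0.08575240767351242
delta [-0.37  0.15 -0.24] [-0.41  0.02 -2.3 ]
[-0.02250874 -0.04361854 -0.03345978]
```

View pics/wrist7.png

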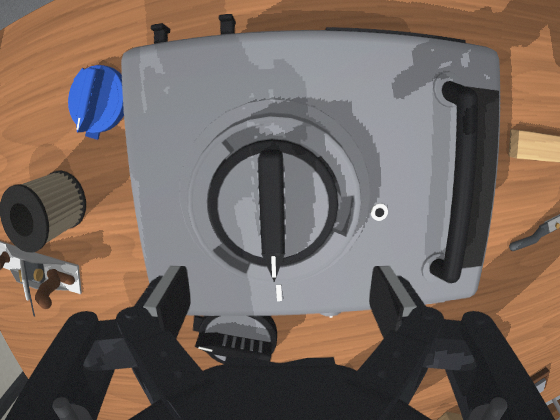

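View pics/side7.png

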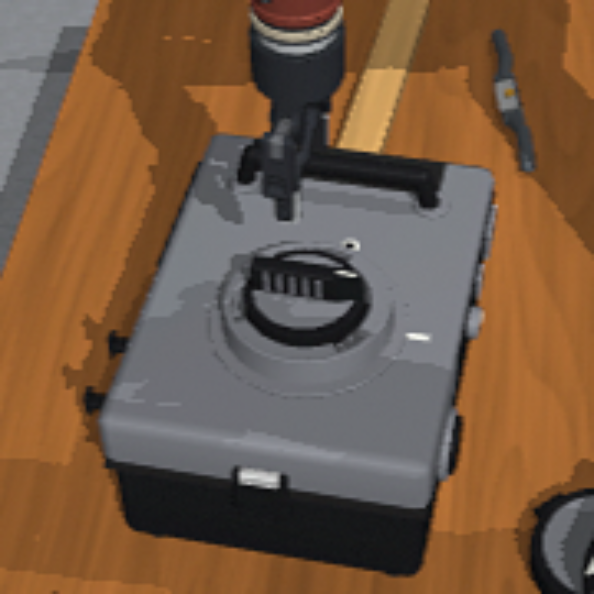

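The tip at (273,262) now faces the bar mark at (279,293), and in the side view the cover looks level. I'll measure its yaw and height.

```bash
python3 - <<'E'
from h import *
r=pickle.load(open("wrist7.pkl","rb"));w1=pickle.load(open("wrist1.pkl","rb"))
for n,q,c in(("7",r,(120,310,170,400)),):
    cv2.imwrite("pics/w7z.png",cv2.resize(q["pixels"][120:310,170:400],None,fx=3,fy=3,interpolation=cv2.INTER_CUBIC))
a=pickle.load(open("side7.pkl","rb"));b=pickle.load(open("side2.pkl","rb")); c0=pickle.load(open("side0.pkl","rb"))
im=[cv2.resize(x["pixels"][180:245,235:315],None,fx=4.8,fy=4.8,interpolation=cv2.INTER_CUBIC) for x in (c0,a)]
cv2.imwrite("pics/cmp.png",np.hstack(im))
E
```

```text
(no output)
```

View pics/w7z.png

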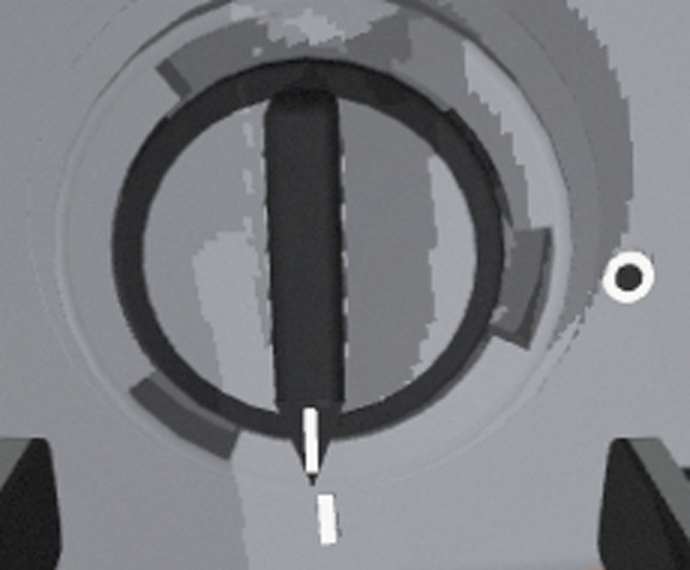

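View pics/cmp.png

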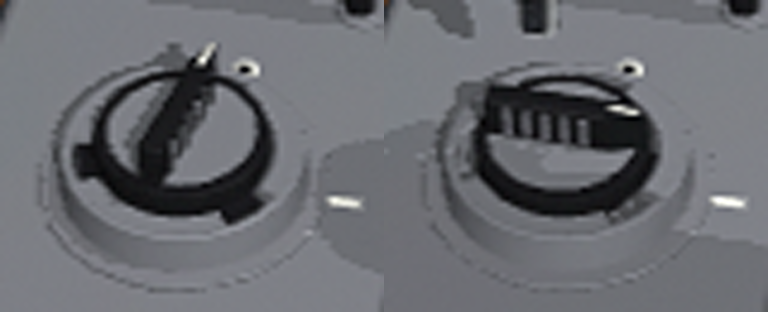

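```bash
python3 - <<'E'
from h import *
r=pickle.load(open("wrist7.pkl","rb"));w1=pickle.load(open("wrist1.pkl","rb"))
far=(170+302/3-.33,120+95/3-.33); tip=(170+312/3-.33,120+480/3-.33)
mid=(170+310/3-.33,120+410/3-.33)
F=ray(r,*far,.261,1)
for t,z in((mid,.261),(tip,.246)):
    T=ray(r,*t,z,1);d=F-T;print("bar yaw",np.degrees(np.arctan2(d[1],d[0])),T,F)
L=ray(r,170+328/3-.33,120+518/3-.33,.19,1);print("lock",L,"tip-lock",np.linalg.norm((T-L)[:2]))
print(w1["eye"],r["eye"])
# disc edge: sub-pixel threshold crossing scanning rows
def edges(q,cx,cy,sgn,y):
    g=cv2.cvtColor(q["pixels"],cv2.COLOR_BGR2GRAY).astype(float)[y]
    # start inside black rim: find outermost black px between 52..80 from cx
    xs=np.arange(80,50,-1)*sgn+int(cx)
    for x in xs:
        if g[x]<75:
            a,b=g[x],g[x+sgn]; return x+sgn*(75-a)/(b-a)
for n,q,cx in(("1",w1,279),("7",r,272)):
  for y in range(185,215,4):
    l=edges(q,cx,0,-1,y);h=edges(q,cx,0,1,y)
    print(n,y,round(l,2),round(h,2),[ (round(z,3),round(1000*np.linalg.norm(ray(q,h,y,z,1)-ray(q,l,y,z,1)),2)) for z in (.227,.231,.235)])
E
```

```text
bar yaw -6.693762387686336 [0.56784895 0.04782234 0.261     ] [0.64709009 0.03852239 0.261     ]
bar yaw -6.92583003975181 [0.53936964 0.05160727 0.246     ] [0.64709009 0.03852239 0.261     ]
lock [0.49284498 0.05343592 0.19      ] tip-lock 0.04656058537788534
[0.6156048  0.11180546 0.4889264 ] [0.67092336 0.02901328 0.48788005]
1 185 212.85 345.71 [(0.227, np.float64(111.1)), (0.231, np.float64(109.41)), (0.235, np.float64(107.71))]
1 189 212.88 346.33 [(0.227, np.float64(111.98)), (0.231, np.float64(110.27)), (0.235, np.float64(108.56))]
1 193 212.38 346.12 [(0.227, np.float64(112.59)), (0.231, np.float64(110.87)), (0.235, np.float64(109.15))]
1 197 212.26 346.09 [(0.227, np.float64(113.06)), (0.231, np.float64(111.34)), (0.235, np.float64(109.61))]
1 201 212.75 345.65 [(0.227, np.float64(112.66)), (0.231, np.float64(110.94)), (0.235, np.float64(109.22))]
1 205 213.56 345.07 [(0.227, np.float64(111.85)), (0.231, np.float64(110.14)), (0.235, np.float64(108.44))]
1 209 214.45 344.05 [(0.227, np.float64(110.6)), (0.231, np.float64(108.91)), (0.235, np.float64(107.22))]
1 213 215.56 3
[... 252 characters left out ...]
(0.231, np.float64(107.07)), (0.235, np.float64(105.41))]
7 193 207.78 339.25 [(0.227, np.float64(109.98)), (0.231, np.float64(108.29)), (0.235, np.float64(106.6))]
7 197 207.5 352.05 [(0.227, np.float64(121.62)), (0.231, np.float64(119.76)), (0.235, np.float64(117.89))]
7 201 207.07 352.77 [(0.227, np.float64(123.05)), (0.231, np.float64(121.16)), (0.235, np.float64(119.28))]
7 205 207.29 351.73 [(0.227, np.float64(122.38)), (0.231, np.float64(120.5)), (0.235, np.float64(118.63))]
7 209 207.62 337.57 [(0.227, np.float64(110.2)), (0.231, np.float64(108.51)), (0.235, np.float64(106.82))]
7 213 208.22 350.13 [(0.227, np.float64(121.06)), (0.231, np.float64(119.2)), (0.235, np.float64(117.35))]
```

Yaw looks right. I'll fit a circle to the disc rim to get a firmer height, using the starting picture as the reference.

```bash
python3 - <<'E'
from h import *
from scipy.optimize import least_squares
w1=pickle.load(open("wrist1.pkl","rb"));r=pickle.load(open("wrist7.pkl","rb"))
from scipy.ndimage import map_coordinates
def pts(q,cx,cy,bad):
    g=cv2.cvtColor(q["pixels"],cv2.COLOR_BGR2GRAY).astype(float);o=[]
    for a in range(0,360,3):
        if any(l<=a<=h for l,h in bad): continue
        t=np.radians(a);rr=np.arange(50,76,.1)
        p=map_coordinates(g,[cy+rr*np.sin(t),cx+rr*np.cos(t)],order=1)
        # inside->outside: dark then first rise through 80 after rim
        i=np.where((p[:-1]<75)&(p[1:]>=75))[0]
        if len(i): k=i[0]; o.append((cx+rr[k]*np.cos(t),cy+rr[k]*np.sin(t)))
    return o
for n,q,c,bad,in (("1",w1,(279,194),[(60,120),(190,240),(300,350),(255,285)]),("7",r,(273,203),[(60,120),(255,285)])):
    P=pts(q,*c,bad)
    for z in(.227,.231,.235):
        X=np.array([ray(q,u,v,z,1)[:2] for u,v in P])
        f=lambda p:np.hypot(X[:,0]-p[0],X[:,1]-p[1])-p[2]
        s=least_squares(f,[.597,.042,.055],loss="soft_l1",f_scale=.0007); print(n,len(P),z,"c",s.x[:2].round(4),"dia mm",(s.x[2]*2000).round(2),"res med mm",np.median(abs(f(s.x)))*1e3)
E
```

```text
1 54 0.227 c [0.5962 0.0436] dia mm 112.17 res med mm 0.23271195017658328
1 54 0.231 c [0.5965 0.0446] dia mm 110.46 res med mm 0.22938252381692753
1 54 0.235 c [0.5968 0.0456] dia mm 108.74 res med mm 0.2260470119872203
7 88 0.227 c [0.5984 0.0443] dia mm 111.13 res med mm 0.2929753172798283
7 88 0.231 c [0.5995 0.0441] dia mm 109.43 res med mm 0.28889135763774176
7 88 0.235 c [0.6006 0.0438] dia mm 107.72 res med mm 0.2848018825547215
```

```bash
python3 - <<'E'
from bench import bot
s=bot.get_state(); print(s["time"],s["contact_force"],s["finger_gap"])
print(bot.hand_in())
E
```

```text
7.6333 [ 0.02502169 -0.03638882  0.1181331 ] 0.08514320842772033
the job is handed in; nothing more can be done
None
```

I pinched the cover by its grip bar and pushed it down about 13 mm until it bottomed. I then turned it clockwise to the stop, where the torque rose from about 1.3 to 2.5 N m. After easing the twist I let it rise, opened the gripper, backed off 11 cm and handed in at 7.6 s. No verdict is reported, so the result rests on the checks below.

**Last checks:**
- **Direction:** the bar's yaw measured about -6.8°, against -5 to -6.5° for the extractor in most readings, well inside the 6.9° tolerance. One side-view reading of the extractor gave -8.4°.
- **Pointed end:** the tip is about 47 mm from the solid mark, and the lugs are out of the gaps.
- **Height:** scaled against the starting picture, two estimates put the cover's origin at 209 mm and at about 210.6 mm above the bench. The nominal locked height is 209 mm, so these agree within roughly 1.5 mm, but the second sits right at the 210.5 mm limit. Vision alone doesn't settle the height to better than that.
- **Centring:** two circle fits of the rim centre, before and after, agree within about 3 mm. The cover looked level in the side view, but I did not measure its tilt.
- **Contact:** the wrist force was near zero at hand-in.

One reading didn't fit: just before I opened the gripper, the tool was still about 8 mm below its gripping height, with a 12.6 N sideways load. The later pictures show the cover higher than that, so it probably rose into the notch once released.

The arm stayed clear of the old filter, plane, spokeshave and blank, though I did not measure their positions again.

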